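# Pack the mould gap of a seam press

## Robot

A 7-joint arm with a two-finger parallel gripper is mounted at the origin on the work surface. World frame = base frame: x ahead of the robot, y to its left, z up, the work surface at z = 0. Lengths are in m, angles in rad, forces in N, time in s.
With the tool pointing down it reaches from about 0.4 to 0.85 m from the base axis. Payload 4.5 kg.
Tool frame: the origin (TCP) lies midway between the tips of the shut fingers; the grasp point (between the pads) lies 19 mm behind it; z points along the fingers, y is the direction in which the jaws open and shut (so a half turn about z gives the same grasp; the last joint's range is limited). The gripper opens to 88 mm and grips with 3 to 60 N. Pads are 18 mm wide; open, the fingers measure 123 mm over their backs; the gripper's body (75 mm by 187 mm) begins 45 mm behind the grasp point.
Start: joints at [1.234, 0.689, -0.195, 1.565, 0.157, 0.902, -0.215], TCP at [0.227, -0.583, 0.239] pointing down, gripper open.
Joint ranges: [-3.01, 3.01], [-0.46, 2.08], [-1.47, 1.51], [0.13, 2.56], [-1, 4.14], [0.04, 2.09], [-2.66, 2.66]. Speed limits (rad/s): [2.57, 2.57, 3.14, 3.14, 3.14, 3.14, 3.14].

## Interface

Orientations are given as a unit quaternion [x, y, z, w].
In Python, from plant import r gives the robot as it stands. The module is installed in compiled form; this text tells all that it offers.
- The arm moves only by the shell command python3 -m jog 'ROWS' [FORCE]. ROWS is JSON, a list of rows, each an object with "translation": the shift along the tool's x, y, z in units of 40 mm (1.0 is 40 mm), a list of three; "twist": the turn about the tool's z in units of 6 degrees (1.0 is 6 degrees); "claw": the opening in per cent of the stroke, from 0 (shut) to 100 (fully open). A call has 1 to 20 rows; each row shifts and turns the commanded pose from where the row before left it, along the tool's axes as they then stand; what a row does not reach is not made up. A row lasts 1/12 s, in which the tool goes at most 41.7 mm and 7.16 degrees, less where a joint would pass 70% of its speed; a pose out of reach is approached as far as the arm can. A call is refused whole if a number of a shift passes 1 or a number of a turn 1, either way. A call with a gripper value outside its range is refused whole. The fingers move at their own pace and stop on an object; FORCE is the grip in N (left out, the last holds). Time passes only in rows, so rows that do not move let the fingers close. It gives the time, the measured TCP pose, the force and the opening at its end, in the units of the state.
- r.get_state(): the state, without advancing time (a new reading comes with each control period).
- r.snapshot(name): name is "side" or "top"; returns a dict with "img" (480x640x3 uint8, red, green, blue), "fx", "fy", "cx", "cy" (pixels), "origin" and "rotation" of the camera in the world. Camera axes: x right, y up, looking along -z (the intrinsics and any distortion apply to the point x, -y, -z); pixel columns grow to the right and rows downward; lengths in m; the calibration is good to about 2 mm. A picture is of the moment at which its call begins. There is no depth.
- r.finish_job(): hands the job in, once; it reports no verdict.
Trained networks look in the newest picture that a camera, given by its name, has taken for a name from the list of things; names that differ only in an ending like _2 or _b are one class to them, and where a whole thing is asked for, a point or a joint stands for the part that bears it (a point fixed in the world has none). Each returns a list of dicts, best first, with "confidence" (0 to 1); they miss things now and then, are a little off and sometimes report something else, mostly with a low value. They report only what shows in the picture. A call takes as long as a camera call.
- r.spot_in(label, camera): "rect" ([left, top, right, bottom] in pixels, round what is visible of it).
- r.spot_point(label, camera): "location" ([row, column] in pixels: a listed point, or the origin of a listed thing).
The state is a dict: "clock": time; "q": joint angles; "qd": joint speeds; "joint_torque": joint torques, N m; "tool_pos": TCP position; "eef_rot": TCP orientation; "contact_force": force on the tool from outside, world axes, zero at the start; "moment": the same for the moment, N m; "opening": opening from 0.0 (shut) to 1.0 (fully open).
Only numpy, scipy, OpenCV 4.12 (cv2) and the standard library are available. Lean on these libraries where they do the work, as an engineer would, in place of code of your own. Each camera call takes 0.05 s, during which the arm holds its last target. There are 200 camera calls.

## Task

Find by touch which of the three blue packing bars fills the gap between the steel datum fence and the mould block on the seam press: it just goes in and has no more than a slight shake. Slide that bar fully home against the rear stop, lying on the bed along the fence with its tail sticking out, and have the other two bars standing in the tray's wells.

Things in the scene. Friction and masses are not known exactly. Their poses are not given: they have to be found in the camera images.
- mouth (a point): Mouth corner of the gap on the seam press: where the steel datum fence meets the gap's mouth, at bed level. Frame level, z up; the bed is z = 0 (70 mm above the table). The gap runs from here towards -y. The fence is the +x wall: its face is the plane x = 0, 25 mm thick. The -x wall is the aluminium mould block. Both walls are rigid, 50 mm high, mouth corners rounded with 6 mm radius.
- gap_end (a point): Foot of the steel rear stop beside the datum fence: the inner end of the gap, 115 mm from mouth (same axes). The mould block is clamped at one of three settings, so the gap is 33, 38 or 43 mm wide all along; which one is not told. That is each bar's thickness plus 3 mm.
- press: The press; origin on the table straight below mouth, same axes. Before the mouth the bed goes on as a flat apron, y 0 to +90 mm, x -160 to +130, clear but for a red push button (not needed) at x 95, y 55. A platen 75 mm above the bed covers the gap from y = -75 mm inwards; head and column rise to 0.48 m above and behind it.
- plunger (a joint): Shallow domed brass spring plunger in the mould block's face, 90 mm inside the mouth. It stands 5 mm proud into the gap; the value is how far it is pushed back, 0 (free) to 0.005 m (flush), spring 1 to 3 N. The bar that fills the gap pushes it back about 2 mm or more; a thinner bar lying against the datum fence leaves it at 0.
- tray: Grey tray fixed on the table, 260 (x) by 200 (y) mm, origin under its centre, z up. Three wells along y, 50 wide, 180 long, centred at x = -75, 0, +75; floor 6 mm up. Filler blocks 52 mm high flank the wells, but in the middle (y -35 to +35) finger notches go down to the floor, so a bar in its well can be taken only near its middle, across its thickness.
- bar_thin_c (a point): Centre of the thin packing bar: a plain blue plastic bar, 30 mm thick (its x), 160 mm long (its y) and 50 mm high (its z, up), about 0.34 kg; both ends alike. It stands on its long edge in one of the tray's wells, any of the three. The three bars are 30, 35 and 40 mm thick and look alike.
- bar_middle_c (a point): Centre of the middle packing bar: a plain blue plastic bar, 35 mm thick (its x), 160 mm long (its y) and 50 mm high (its z, up), about 0.40 kg; both ends alike. It stands on its long edge in one of the tray's wells, any of the three. The three bars are 30, 35 and 40 mm thick and look alike.
- bar_thick_c (a point): Centre of the thick packing bar: a plain blue plastic bar, 40 mm thick (its x), 160 mm long (its y) and 50 mm high (its z, up), about 0.45 kg; both ends alike. It stands on its long edge in one of the tray's wells, any of the three. The three bars are 30, 35 and 40 mm thick and look alike.

How it is judged:
At the end, for the whole second after the job is handed in: One bar stands on the bed in the gap, inner end within 3.5 mm of the rear stop, side within 3.5 mm of the datum fence, with the plunger pushed back at least 1 mm (only the filling bar does this); the other two bars stand upright on the floor of the tray's wells (any wells) (value of joint plunger above 0.001 m and ((x of bar_thin_c in the frame of mouth between -0.0186 and -0.014 m and y of bar_thin_c in the frame of mouth between -0.0375 and -0.0315 m and z of bar_thin_c in the frame of mouth between 0.022 and 0.029 m and angle between bar_thin_c's own z axis and vertical below 0.08 rad and x of bar_middle_c in the frame of tray between -0.1 and 0.1 m and y of bar_middle_c in the frame of tray between -0.02 and 0.02 m and z of bar_middle_c in the frame of tray between 0.027 and 0.036 m and angle between each of bar_middle_c, bar_thick_c's own z axis and vertical below 0.1 rad and x of bar_thick_c in the frame of tray between -0.1 and 0.1 m and y of bar_thick_c in the frame of tray between -0.02 and 0.02 m and z of bar_thick_c in the frame of tray between 0.027 and 0.036 m) or (x of bar_middle_c in the frame of mouth between -0.0211 and -0.0165 m and y of bar_middle_c in the frame of mouth between -0.0375 and -0.0315 m and z of bar_middle_c in the frame of mouth between 0.022 and 0.029 m and angle between bar_middle_c's own z axis and vertical below 0.08 rad and x of bar_thin_c in the frame of tray between -0.1 and 0.1 m and y of bar_thin_c in the frame of tray between -0.02 and 0.02 m and z of bar_thin_c in the frame of tray between 0.027 and 0.036 m and angle between each of bar_thin_c, bar_thick_c's own z axis and vertical below 0.1 rad and x of bar_thick_c in the frame of tray between -0.1 and 0.1 m and y of bar_thick_c in the frame of tray between -0.02 and 0.02 m and z of bar_thick_c in the frame of tray between 0.027 and 0.036 m) or (x of bar_thick_c in the frame of mouth between -0.0236 and -0.019 m and y of bar_thick_c in the frame of mouth between -0.0375 and -0.0315 m and z of bar_thick_c in the frame of mouth between 0.022 and 0.029 m and angle between bar_thick_c's own z axis and vertical below 0.08 rad and x of bar_thin_c in the frame of tray between -0.1 and 0.1 m and y of bar_thin_c in the frame of tray between -0.02 and 0.02 m and z of bar_thin_c in the frame of tray between 0.027 and 0.036 m and angle between each of bar_thin_c, bar_middle_c's own z axis and vertical below 0.1 rad and x of bar_middle_c in the frame of tray between -0.1 and 0.1 m and y of bar_middle_c in the frame of tray between -0.02 and 0.02 m and z of bar_middle_c in the frame of tray between 0.027 and 0.036 m))); the robot touches nothing.
It also fails if it takes over 58 s, if anything falls off the work surface, if the arm or the gripper's body presses on something with over 40 N, if the wrist force passes 120 N, or if a joint passes its speed limit or range.

## Working session

There is one attempt and no reset: what is moved stays moved. The work goes in short steps, Python scripts to look and compute and a shell command to move; the robot and the scene stay as the last step left them, time stands still between calls to the robot, and variables do not carry over. Pictures are saved under pics/ and viewed, about 8 in all and at most 12, crops included, and the job is handed in when it is done.

```bash
mkdir -p pics; cat > h.py <<'E'
import numpy as np, cv2
from plant import r
def snap(c,name=None):
    s=r.snapshot(c)
    if name: cv2.imwrite(f'pics/{name}.png',cv2.cvtColor(s['img'],cv2.COLOR_RGB2BGR))
    return s
def ray(s,row,col):
    d=np.array([(col-s['cx'])/s['fx'],-(row-s['cy'])/s['fy'],-1.])
    return np.array(s['origin']),np.array(s['rotation'])@d
def at_z(s,row,col,z):
    o,d=ray(s,row,col); return o+d*(z-o[2])/d[2]
def proj(s,p):
    c=np.array(s['rotation']).T@(np.array(p)-np.array(s['origin']))
    return s['cy']+s['fy']*c[1]/c[2], s['cx']-s['fx']*c[0]/c[2]
E
python3 - <<'E'
from h import *
st=r.get_state(); print({k:np.round(v,3) for k,v in st.items()})
for c in ['top','side']:
    s=snap(c,c+'0'); print(c,[np.round(s[k],3).tolist() for k in('fx','fy','cx','cy','origin','rotation')], [k for k in s])
    for l in ['mouth','gap_end','press','tray','bar_thin_c']:
        for d in r.spot_point(l,c)[:4]: print(l,np.round(d['location'],1),round(d['confidence'],2),np.round(at_z(s,*d['location'],{'mouth':.07,'gap_end':.07,'bar_thin_c':.031}.get(l,0)),4))
E
```

```text
{'clock': np.float64(0.0), 'q': array([ 1.234,  0.69 , -0.194,  1.566,  0.157,  0.903, -0.215]), 'qd': array([-0.001, -0.   ,  0.001,  0.   ,  0.001, -0.002, -0.002]), 'joint_torque': array([-0.0000e+00, -5.2755e+01, -1.2660e+00, -1.5342e+01, -5.3000e-02,
        7.0000e-03,  0.0000e+00]), 'tool_pos': array([ 0.226, -0.582,  0.238]), 'eef_rot': array([ 0.983,  0.184, -0.   , -0.001]), 'contact_force': array([-0.355, -0.067,  0.828]), 'moment': array([-0.015, -0.052,  0.016]), 'opening': np.float64(1.0)}
top [459.954, 459.954, 326.369, 238.581, [0.356, 0.038, 0.878], [-0.074, 0.077, 0.727, -0.678]] ['img', 'fx', 'fy', 'cx', 'cy', 'origin', 'rotation']Traceback (most recent call last):
  File "<stdin>", line 6, in <module>
  File "h.py", line 11, in at_z
    o,d=ray(s,row,col); return o+d*(z-o[2])/d[2]
        ~~~^^^^^^^^^^^
  File "h.py", line 9, in ray
    return np.array(s['origin']),np.array(s['rotation'])@d
                                 ~~~~~~~~~~~~~~~~~~~~~~~^~
ValueError: matmul: Input operand 1 has a mismatch in its core dimension 0, with gufunc signature (n?,k),(k,m?)->(n?,m?) (size 3 is different from 4)
```

Rotation is a quaternion.

```bash
sed -i "s/np.array(s\['rotation'\])/R.from_quat(s['rotation']).as_matrix()/; 1a from scipy.spatial.transform import Rotation as R" h.py
python3 - <<'E'
from h import *
for c in ['top','side']:
    s=snap(c,c+'0'); print(c,[np.round(s[k],3).tolist() for k in('fx','cx','cy','origin')])
    for l in ['mouth','gap_end','press','tray','bar_thin_c']:
        for d in r.spot_point(l,c)[:4]: print(l,np.round(d['location'],1),round(d['confidence'],2),np.round(at_z(s,*d['location'],{'mouth':.07,'gap_end':.07,'bar_thin_c':.031}.get(l,0)),4))
E
```

```text
top [459.954, 326.369, 238.581, [0.356, 0.038, 0.878]]
mouth [202.4 388.3] 0.98 [ 0.5918 -0.0886  0.07  ]
gap_end [185.8 446.9] 0.78 [ 0.6158 -0.1993  0.07  ]
press [216.4 382.1] 0.59 [ 0.5845 -0.0846  0.    ]
tray [269.7 203.2] 0.81 [0.5032 0.2692 0.    ]
tray [200.6 385.2] 0.5 [ 0.6164 -0.0939  0.    ]
bar_thin_c [305.2 206.2] 0.56 [0.4321 0.2564 0.031 ]
side [461.156, 314.811, 242.003, [0.374, 0.451, 0.645]]
mouth [199.2 302.2] 0.64 [ 0.591 -0.08   0.07 ]
mouth [407.9 273.7] 0.17 [0.498  0.2749 0.07  ]
gap_end [154.  314.8] 0.59 [ 0.6102 -0.2021  0.07  ]
press [223.1 308.5] 0.89 [ 0.5843 -0.0891  0.    ]
tray [420.1 272.2] 0.63 [0.5086 0.2697 0.    ]
bar_thin_c [418.  327.8] 0.72 [0.4341 0.2521 0.031 ]
bar_thin_c [409.2 275.6] 0.69 [0.5034 0.2637 0.031 ]
```

View pics/top0.png

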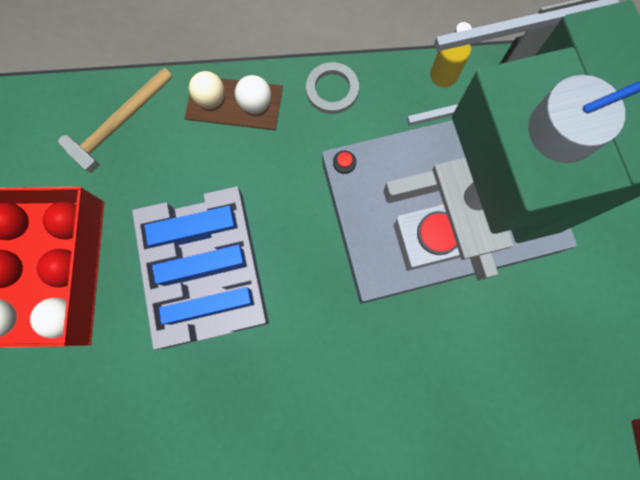

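View pics/side0.png

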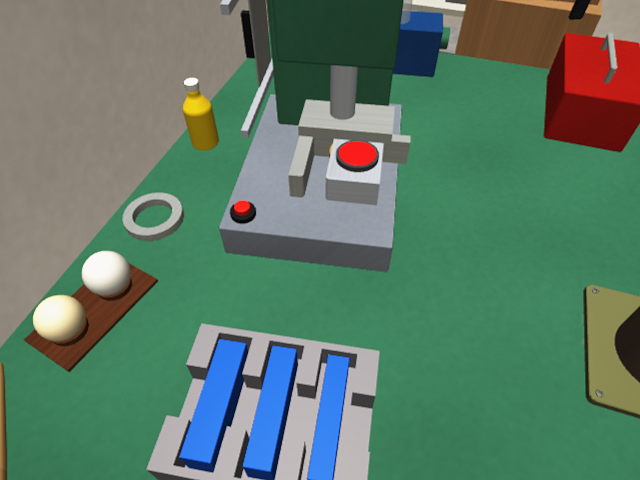

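The top view shows the tray around (265,200) with three bars, and the press with the fence at (187,410) and the mould block at (238,430). The side view shows the gap between them at about (165,318). Next I'll measure the bars, gap and yaw.

```bash
python3 - <<'E'
from h import *
for c in ['top','side']:
    s=snap(c); im=s['img']; hsv=cv2.cvtColor(im,cv2.COLOR_RGB2HSV)
    m=((hsv[...,0]>100)&(hsv[...,0]<125)&(hsv[...,1]>120)&(hsv[...,2]>150)).astype(np.uint8)
    n,lab,stt,cen=cv2.connectedComponentsWithStats(m)
    for i in range(1,n):
        if stt[i,4]<400: continue
        cs,_=cv2.findContours((lab==i).astype(np.uint8),cv2.RETR_EXTERNAL,cv2.CHAIN_APPROX_NONE)
        pts=np.array([at_z(s,p[0][1],p[0][0],.056)[:2] for p in cs[0]],np.float32)
        (cx,cy),(w,h),a=cv2.minAreaRect(pts); b=cv2.boxPoints(((cx,cy),(w,h),a))
        e=max((b[1]-b[0],b[2]-b[1]),key=np.linalg.norm); e=e*np.sign(e[1])
        print(c,stt[i].tolist(),'c',round(cx,4),round(cy,4),'size',round(w,4),round(h,4),'yaw',round(float(np.arctan2(-e[0],e[1])),3))
    x0,y0=(380,140) if c=='top' else (270,120)
    cv2.imwrite(f'pics/{c}1.png',cv2.cvtColor(cv2.resize(im[y0:y0+100,x0:x0+130],None,fx=6,fy=6,interpolation=cv2.INTER_CUBIC),cv2.COLOR_RGB2BGR))
E
```

```text
top [583, 81, 57, 31, 482] c 0.7788 -0.5497 size 0.0165 0.1297 yaw 0.358
top [144, 205, 90, 41, 1900] c 0.5791 0.2804 size 0.0418 0.1611 yaw 0.164
top [152, 244, 91, 40, 1760] c 0.5058 0.2653 size 0.0368 0.1612 yaw 0.17
top [159, 287, 92, 37, 1566] c 0.43 0.2534 size 0.0306 0.161 yaw 0.16
side [179, 339, 67, 125, 3703] c 0.58 0.2804 size 0.0397 0.1601 yaw 0.161
side [243, 346, 54, 126, 3350] c 0.5066 0.2655 size 0.0347 0.1601 yaw 0.168
side [307, 354, 42, 126, 2936] c 0.4316 0.2533 size 0.0295 0.1594 yaw 0.164
```

View pics/top1.png

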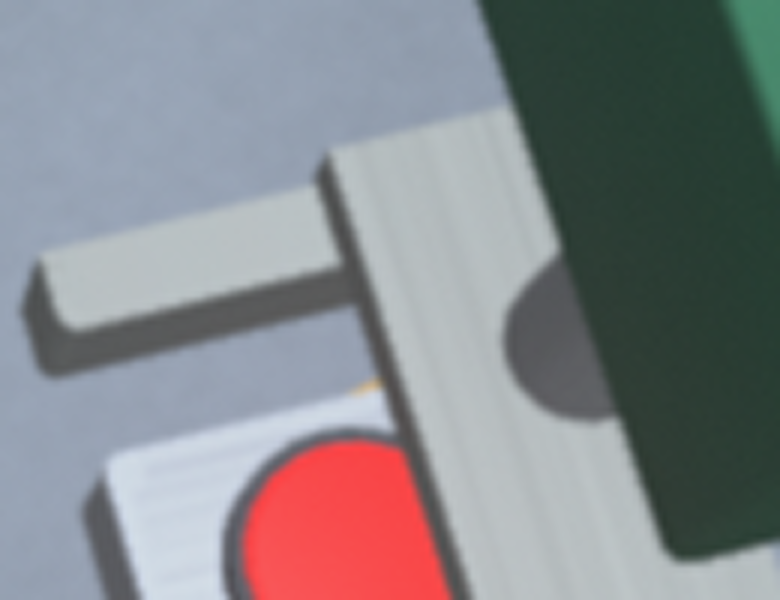

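View pics/side1.png

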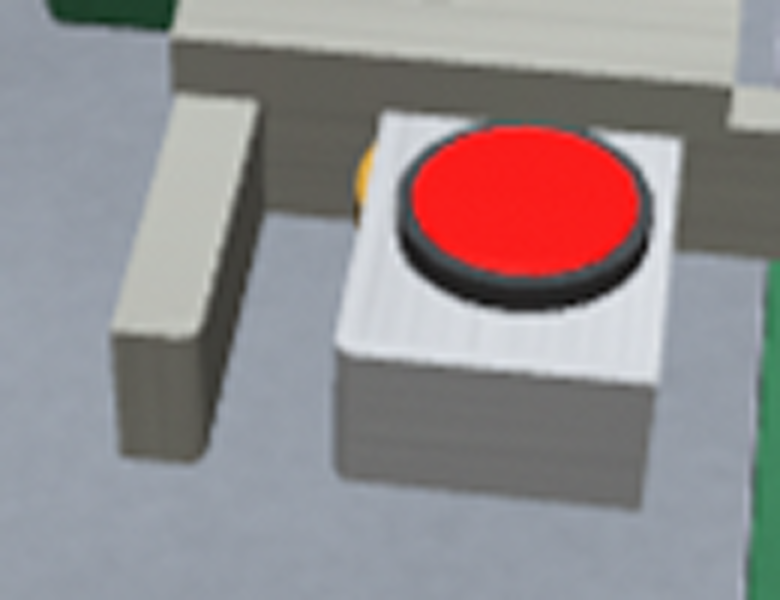

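```bash
python3 - <<'E'
from h import *
for c,(x0,y0),F,M in [('top',(380,140),[(95,328),(340,270)],[(130,450),(380,388)]),('side',(270,120),[(207,318),(258,103)],[(341,330),(381,118)])]:
    s=snap(c)
    W=lambda p,z:at_z(s,(p[1]+.5)/6-.5+y0,(p[0]+.5)/6-.5+x0,z)[:2]
    f=[W(p,.12) for p in F]; m=[W(p,.12) for p in M]
    d=f[1]-f[0]; m_=m[1]-m[0]; yaw=lambda d:np.arctan2(d[0],-d[1])
    n=np.array([d[1],-d[0]])/np.linalg.norm(d)
    print(c,'F',np.round(f,4).tolist(),'M',np.round(m,4).tolist(),'yaw',yaw(d),yaw(m_),'gap',[round(float((q-f[0])@n),4) for q in m])
    for nm in ['mouth','gap_end']:
        for q in r.spot_point(nm,c)[:1]: print(nm, at_z(s,*q['location'],.07), 'dist from fence line', (at_z(s,*q['location'],.07)[:2]-f[0])@n)
    # bed corners check
E
```

```text
top F [[0.5909, -0.0944], [0.6033, -0.1666]] M [[0.5542, -0.1007], [0.5673, -0.1737]] yaw 0.16965742489304322 0.17825588938472922 gap [0.0373, 0.0366]
mouth [ 0.59180509 -0.08367949  0.07      ] dist from fence line -0.0026809927323312444
gap_end [ 0.60654246 -0.19686596  0.07      ] dist from fence line 0.0019041593437534206
side F [[0.5909, -0.094], [0.6095, -0.1897]] M [[0.5536, -0.1012], [0.5718, -0.1945]] yaw 0.1911746092272262 0.19269044557454973 gap [0.038, 0.0378]
mouth [ 0.59058724 -0.08660465  0.07      ] dist from fence line -0.0010650865587562455
gap_end [ 0.6113839  -0.20198925  0.07      ] dist from fence line 0.0004416172927567373
```

Measured gap is about 37–38 mm (38 setting), so the 35 mm bar in the centre well is the candidate, and grip and fit will confirm it. Next I'll refine the press yaw from the bed edges and turn the tool.

```bash
cat >> h.py <<'E'
def to(x,y,z,yaw):
    """displacement in tool units to a TCP pose whose tool y axis points along yaw"""
    st=r.get_state(); T=R.from_quat(st['eef_rot']).as_matrix()
    d=T.T@(np.array([x,y,z])-st['tool_pos'])/.04
    a=np.degrees(np.arctan2(T[1,1],T[0,1])-yaw); a=(a+180)%360-180
    print('t',round(st['clock'],2),'pos',np.round(st['tool_pos'],4),'yaw',round(float(np.arctan2(T[1,1],T[0,1])),4),'tilt',round(float(T[2,2]),5),'units',np.round(d,3),'twist',round(a/6,3),'F',np.round(st['contact_force'],1),'open',round(st['opening']*88,2))
E
python3 - <<'E'
from h import *
s=snap('top'); im=s['img']; hsv=cv2.cvtColor(im,cv2.COLOR_RGB2HSV)
g=cv2.cvtColor(im,cv2.COLOR_RGB2GRAY)
# apron front edge (y=+90): bluish-grey vs green, per row scan
m=(hsv[...,1]<70)&(g>60)
pts=[]
for row in range(165,285,4):
    cols=np.where(m[row,315:380])[0]
    if len(cols): pts.append(at_z(s,row,315+cols[0]-.5,.07)[:2])
pts=np.array(pts,np.float32)
v=cv2.fitLine(pts,cv2.DIST_HUBER,0,.001,.001).ravel(); v[:2]*=np.sign(v[0])
print('front edge yaw',np.arctan2(v[1],v[0]),'pt',v[2:], 'resid', np.abs((pts-v[2:])@np.array([-v[1],v[0]])).max())
n=np.array([-v[1],v[0]]); 
for q in [(.5905,-.085),(.5918,-.0886)]: print('mouth y from edge',(np.array(q)-v[2:])@n+.09)
to(.506,.2654,.25,.164)
E
python3 -m jog '[{"translation":[0,0,0],"twist":-1,"claw":64},{"translation":[0,0,0],"twist":-1,"claw":64},{"translation":[0,0,0],"twist":-1,"claw":64},{"translation":[0,0,0],"twist":-1,"claw":64},{"translation":[0,0,0],"twist":-1,"claw":64},{"translation":[0,0,0],"twist":-1,"claw":64},{"translation":[0,0,0],"twist":-1,"claw":64},{"translation":[0,0,0],"twist":-1,"claw":64},{"translation":[0,0,0],"twist":-1,"claw":64},{"translation":[0,0,0],"twist":-1,"claw":64},{"translation":[0,0,0],"twist":-1,"claw":64},{"translation":[0,0,0],"twist":-1,"claw":64},{"translation":[0,0,0],"twist":-1,"claw":64}]'
python3 -c "
from h import *
to(.506,.2654,.25,.164)"
```

```text
front edge yaw 0.18043262 pt [0.5761969  0.00870636] resid 0.0010488518
mouth y from edge -0.004751903197652535
mouth y from edge -0.008526753025240114
t 1.15 pos [ 0.2265 -0.5825  0.2387] yaw -1.2 tilt -1.0 units [ 14.194 -17.226  -0.283] twist -13.025 F [-1.   0.5 -0.5] open 88.19
clock: 2.23
tool_pos: [0.2263, -0.5826, 0.2387]
eef_rot: [0.646, 0.763, -0.0, 0.0]
contact_force: [-0.7, -0.3, 0.4]
opening: 0.639
t 2.23 pos [ 0.2263 -0.5826  0.2387] yaw 0.1663 tilt -1.0 units [19.751 10.405 -0.287] twist 0.022 F [-0.7 -0.3  0.4] open 56.24
```

```bash
python3 -m jog '[{"translation":[0.8,0.4,-0.02],"twist":0,"claw":64},{"translation":[0.8,0.4,-0.02],"twist":0,"claw":64},{"translation":[0.8,0.4,-0.02],"twist":0,"claw":64},{"translation":[0.8,0.4,-0.02],"twist":0,"claw":64},{"translation":[0.8,0.4,-0.02],"twist":0,"claw":64},{"translation":[0.8,0.4,-0.02],"twist":0,"claw":64},{"translation":[0.8,0.4,-0.02],"twist":0,"claw":64},{"translation":[0.8,0.4,-0.02],"twist":0,"claw":64},{"translation":[0.8,0.4,-0.02],"twist":0,"claw":64},{"translation":[0.8,0.4,-0.02],"twist":0,"claw":64},{"translation":[0.8,0.4,-0.02],"twist":0,"claw":64},{"translation":[0.8,0.4,-0.02],"twist":0,"claw":64},{"translation":[0.8,0.4,-0.02],"twist":0,"claw":64},{"translation":[0.8,0.4,-0.02],"twist":0,"claw":64},{"translation":[0.8,0.4,0],"twist":0,"claw":64},{"translation":[0.8,0.4,0],"twist":0,"claw":64},{"translation":[0.8,0.4,0],"twist":0,"claw":64},{"translation":[0.8,0.4,0],"twist":0,"claw":64},{"translation":[0.8,0.4,0],"twist":0,"claw":64},{"translation":[0.8,0.4,0],"twist":0,"claw":64}]'
python3 -c "
from h import *
to(.506,.2654,.12,.166)"
```

```text
clock: 3.9
tool_pos: [0.4399, 0.1024, 0.2501]
eef_rot: [0.648, 0.762, 0.0, 0.0]
contact_force: [0.8, -0.6, -0.3]
opening: 0.641
t 3.9 pos [0.4399 0.1024 0.2501] yaw 0.1615 tilt -1.0 units [3.759 2.285 3.252] twist -0.043 F [ 0.8 -0.6 -0.3] open 56.39
```

```bash
python3 -m jog '[{"translation":[0.8,0.5,0.4],"twist":-0.04,"claw":64},{"translation":[0.8,0.5,0.4],"twist":0,"claw":64},{"translation":[0.8,0.5,0.4],"twist":0,"claw":64},{"translation":[0.8,0.5,0.4],"twist":0,"claw":64},{"translation":[0.56,0.285,0.7],"twist":0,"claw":64},{"translation":[0,0,0.9],"twist":0,"claw":64},{"translation":[0,0,0],"twist":0,"claw":64},{"translation":[0,0,0],"twist":0,"claw":64}]'
python3 -c "
from h import *
to(.506,.2654,.02,.166)
s=snap('side','side2')"
```

```text
clock: 4.57
tool_pos: [0.5038, 0.2626, 0.1207]
eef_rot: [0.646, 0.763, -0.003, -0.0]
contact_force: [-0.3, -0.4, 0.5]
opening: 0.638
t 4.57 pos [0.5038 0.2626 0.1207] yaw 0.1659 tilt -0.99999 units [0.068 0.077 2.517] twist -0.001 F [-0.3 -0.4  0.5] open 56.17
```

View pics/side2.png

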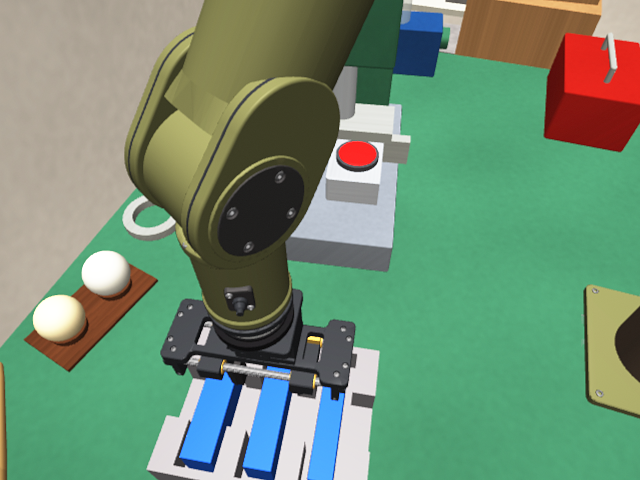

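The side view shows the gripper over the middle well, with the jaws straddling the centre bar at about (275,375). Next: correct by about 3 mm, descend and grip.

```bash
python3 -m jog '[{"translation":[0.07,0.07,0],"twist":0,"claw":64},{"translation":[0,0,0.5],"twist":0,"claw":64},{"translation":[0,0,0.5],"twist":0,"claw":64},{"translation":[0,0,0.5],"twist":0,"claw":64},{"translation":[0,0,0.5],"twist":0,"claw":64},{"translation":[0,0,0.3],"twist":0,"claw":64},{"translation":[0,0,0.25],"twist":0,"claw":64},{"translation":[0,0,0],"twist":0,"claw":64},{"translation":[0,0,0],"twist":0,"claw":64}]'
python3 -c "
from h import *
to(.506,.2654,.018,.166)"
```

```text
clock: 5.37
tool_pos: [0.5079, 0.2673, 0.0207]
eef_rot: [0.646, 0.763, 0.0, 0.0]
contact_force: [0.8, 0.3, -0.6]
opening: 0.642
t 5.37 pos [0.5079 0.2673 0.0207] yaw 0.1652 tilt -1.0 units [-0.038 -0.054  0.067] twist -0.008 F [ 0.8  0.3 -0.6] open 56.5
```

```bash
python3 -m jog '[{"translation":[-0.04,-0.05,0.07],"twist":0,"claw":64},{"translation":[0,0,0],"twist":0,"claw":20},{"translation":[0,0,0],"twist":0,"claw":20},{"translation":[0,0,0],"twist":0,"claw":20},{"translation":[0,0,0],"twist":0,"claw":20},{"translation":[0,0,0],"twist":0,"claw":20},{"translation":[0,0,0],"twist":0,"claw":20},{"translation":[0,0,0],"twist":0,"claw":20}]' 35
python3 -c "
from h import *
to(.506,.2654,.018,.166)"
```

```text
clock: 6.03
tool_pos: [0.5059, 0.2654, 0.0175]
eef_rot: [0.646, 0.763, 0.0, 0.0]
contact_force: [0.7, -1.1, 4.5]
opening: 0.393
t 6.03 pos [0.5059 0.2654 0.0175] yaw 0.1656 tilt -1.0 units [ 0.     0.003 -0.013] twist -0.004 F [ 0.7 -1.1  4.5] open 34.62
```

Grip reads 34.6 mm, confirming the 35 mm bar. Next I'll lift it and take it to the gap.

```bash
python3 -m jog '[{"translation":[0,0,-0.3],"twist":0,"claw":20},{"translation":[0,0,-0.5],"twist":0,"claw":20},{"translation":[0,0,-0.7],"twist":0,"claw":20},{"translation":[0,0,-0.7],"twist":0,"claw":20},{"translation":[0,0,-0.4],"twist":0,"claw":20},{"translation":[0,0,0],"twist":0,"claw":20}]'
python3 -c "
from h import *
to(.5536,.0046,.12,.180)"
```

```text
clock: 6.53
tool_pos: [0.5071, 0.2663, 0.1245]
eef_rot: [0.646, 0.763, 0.003, 0.001]
contact_force: [-0.1, 1.6, -3.9]
opening: 0.393
t 6.53 pos [0.5071 0.2663 0.1245] yaw 0.1651 tilt -0.99998 units [-6.646  0.071  0.096] twist -0.142 F [-0.1  1.6 -3.9] open 34.56
```

```bash
python3 -m jog '[{"translation":[-0.4,0,0],"twist":-0.14,"claw":20},{"translation":[-0.7,0.02,0.02],"twist":0,"claw":20},{"translation":[-0.9,0.02,0.02],"twist":0,"claw":20},{"translation":[-0.9,0.02,0.02],"twist":0,"claw":20},{"translation":[-0.9,0.02,0.02],"twist":0,"claw":20},{"translation":[-0.9,0,0],"twist":0,"claw":20},{"translation":[-0.9,0,0],"twist":0,"claw":20},{"translation":[-0.6,0,0],"twist":0,"claw":20},{"translation":[-0.4,0,0],"twist":0,"claw":20},{"translation":[0,0,0],"twist":0,"claw":20},{"translation":[0,0,0],"twist":0,"claw":20}]'
python3 - <<'E'
from h import *
to(.5536,.0046,.0855,.180)
for c in ['top','side']:
    s=snap(c,c+'3'); im=s['img']
    x0,y0=(300,130) if c=='top' else (220,100)
    cv2.imwrite(f'pics/{c}3c.png',cv2.cvtColor(cv2.resize(im[y0:y0+150,x0:x0+200],None,fx=4,fy=4,interpolation=cv2.INTER_CUBIC),cv2.COLOR_RGB2BGR))
E
```

```text
clock: 7.45
tool_pos: [0.5549, 0.0049, 0.1167]
eef_rot: [0.642, 0.767, -0.001, -0.001]
contact_force: [0.3, -0.0, -3.0]
opening: 0.395
t 7.45 pos [0.5549 0.0049 0.1167] yaw 0.1778 tilt -1.0 units [-0.002 -0.031  0.78 ] twist -0.021 F [ 0.3 -0.  -3. ] open 34.76
```

View pics/side3c.png

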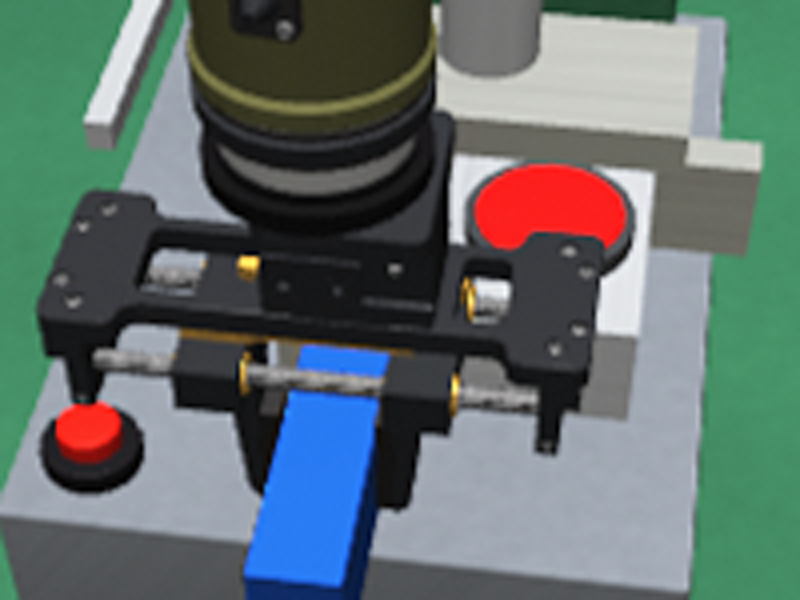

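The side crop shows the bar held upright, aligned with the gap and clear of the red button at (90,440). Next I'll lower it and start it into the mouth while watching forces.

```bash
python3 -m jog '[{"translation":[0,-0.03,0.3],"twist":-0.02,"claw":20},{"translation":[0,0,0.3],"twist":0,"claw":20},{"translation":[0,0,0.22],"twist":0,"claw":20},{"translation":[0,0,0],"twist":0,"claw":20},{"translation":[0,0,0],"twist":0,"claw":20}]'
python3 -c "
from h import *
to(.5536+.179*.055,.0046-.9838*.055,.0825,.180)"
python3 -m jog '[{"translation":[-0.2,0,0],"twist":0,"claw":20},{"translation":[-0.2,0,0],"twist":0,"claw":20},{"translation":[-0.2,0,0],"twist":0,"claw":20},{"translation":[-0.1,0,0],"twist":0,"claw":20},{"translation":[0,0,0],"twist":0,"claw":20}]'
python3 -c "
from h import *
to(.5536+.179*.055,.0046-.9838*.055,.0825,.180)"
```

```text
clock: 7.97
tool_pos: [0.5542, 0.0071, 0.0848]
eef_rot: [0.639, 0.769, -0.0, -0.001]
contact_force: [0.4, 1.0, -3.7]
opening: 0.392
t 7.97 pos [0.5542 0.0071 0.0848] yaw 0.1842 tilt -1.0 units [-1.433 -0.033  0.055] twist 0.04 F [ 0.4  1.  -3.7] open 34.48
clock: 8.38
tool_pos: [0.56, -0.0244, 0.0852]
eef_rot: [0.641, 0.767, -0.0, 0.001]
contact_force: [0.2, -0.7, -3.7]
opening: 0.393
t 8.38 pos [ 0.56   -0.0244  0.0852] yaw 0.1789 tilt -1.0 units [-0.633 -0.028  0.07 ] twist -0.01 F [ 0.2 -0.7 -3.7] open 34.59
```

```bash
python3 -m jog '[{"translation":[-0.2,-0.01,0.02],"twist":0,"claw":20},{"translation":[-0.2,-0.01,0.02],"twist":0,"claw":20},{"translation":[-0.2,0,0],"twist":0,"claw":20},{"translation":[0,0,0],"twist":0,"claw":20},{"translation":[0,0,0],"twist":0,"claw":20}]'
python3 -c "
from h import *
to(.5536+.179*.065,.0046-.9838*.065,.0825,.180)
print(r.get_state()['moment'])
for c in ['top','side']:
    s=snap(c); im=s['img']
    x0,y0=(320,130) if c=='top' else (240,100)
    cv2.imwrite(f'pics/{c}4c.png',cv2.cvtColor(cv2.resize(im[y0:y0+150,x0:x0+200],None,fx=4,fy=4,interpolation=cv2.INTER_CUBIC),cv2.COLOR_RGB2BGR))"
```

```text
clock: 8.8
tool_pos: [0.5633, -0.0465, 0.0834]
eef_rot: [0.64, 0.768, -0.0, 0.0]
contact_force: [-0.2, -0.7, -3.1]
opening: 0.393
t 8.8 pos [ 0.5633 -0.0465  0.0834] yaw 0.1806 tilt -1.0 units [-0.325 -0.01   0.022] twist 0.006 F [-0.2 -0.7 -3.1] open 34.55
[ 0.02475945 -0.08876212  0.00685508]
```

View pics/top4c.png

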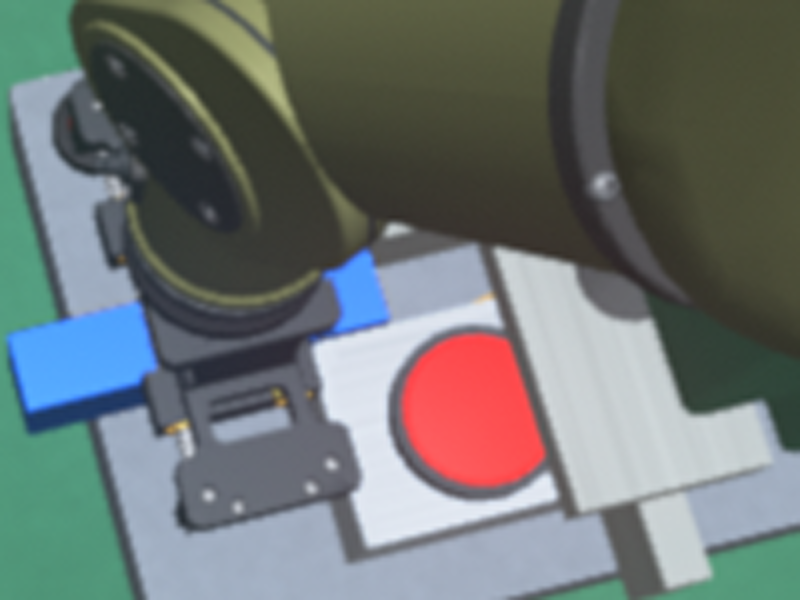

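The top crop shows the bar's inner end inside the gap at (375,300), between fence and block, with no contact force. Next: a bit deeper, then a shake test by touch.

```bash
python3 -m jog '[{"translation":[-0.15,0,0],"twist":0,"claw":20},{"translation":[-0.15,0,0],"twist":0,"claw":20},{"translation":[0,0,0],"twist":0,"claw":20},{"translation":[0,0.04,0],"twist":0,"claw":20},{"translation":[0,0.04,0],"twist":0,"claw":20},{"translation":[0,0,0],"twist":0,"claw":20},{"translation":[0,0,0],"twist":0,"claw":20}]'
python3 -c "
from h import *
to(.565,-.056,.0815,.180)"
python3 -m jog '[{"translation":[0,-0.04,0],"twist":0,"claw":20},{"translation":[0,-0.04,0],"twist":0,"claw":20},{"translation":[0,-0.04,0],"twist":0,"claw":20},{"translation":[0,-0.04,0],"twist":0,"claw":20},{"translation":[0,0,0],"twist":0,"claw":20},{"translation":[0,0,0],"twist":0,"claw":20}]'
python3 -c "
from h import *
to(.565,-.056,.0815,.180)"
```

```text
clock: 9.48
tool_pos: [0.5672, -0.0576, 0.0832]
eef_rot: [0.64, 0.768, -0.002, -0.001]
contact_force: [-5.1, -2.1, -2.5]
opening: 0.393
t 9.48 pos [ 0.5672 -0.0576  0.0832] yaw 0.1812 tilt -0.99999 units [ 0.05  -0.046  0.042] twist 0.012 F [-5.1 -2.1 -2.5] open 34.6
clock: 9.98
tool_pos: [0.5637, -0.0567, 0.0839]
eef_rot: [0.639, 0.769, 0.002, 0.001]
contact_force: [2.4, 1.3, -2.9]
opening: 0.39
t 9.98 pos [ 0.5637 -0.0567  0.0839] yaw 0.1835 tilt -0.99999 units [0.012 0.034 0.061] twist 0.034 F [ 2.4  1.3 -2.9] open 34.28
```

Contact on both sides within about 3 mm of travel (−5 N / +2.4 N), so it's a slight shake: this bar fills the gap. Next: set it down and regrip at the tail.

```bash
python3 -m jog '[{"translation":[0,0.05,0.03],"twist":0,"claw":20},{"translation":[0,0.0,0.03],"twist":0,"claw":20},{"translation":[0,0,0],"twist":0,"claw":20},{"translation":[0,0,0],"twist":0,"claw":60},{"translation":[0,0,0],"twist":0,"claw":60},{"translation":[0,0,0],"twist":0,"claw":60},{"translation":[0,0,0],"twist":0,"claw":60},{"translation":[0.2,0,0],"twist":0,"claw":60},{"translation":[0.4,0,0],"twist":0,"claw":60},{"translation":[0.4,0,0],"twist":0,"claw":60},{"translation":[0.35,0,0],"twist":0,"claw":60},{"translation":[0.2,0,0],"twist":0,"claw":60},{"translation":[0,0,0],"twist":0,"claw":60},{"translation":[0,0,0],"twist":0,"claw":60}]'
python3 -c "
from h import *
to(.5655-.179*.062,-.0568+.9838*.062,.0825,.180)
s=snap('side'); im=s['img']
x0,y0=220,100
cv2.imwrite('pics/side5c.png',cv2.cvtColor(cv2.resize(im[y0:y0+150,x0:x0+200],None,fx=4,fy=4,interpolation=cv2.INTER_CUBIC),cv2.COLOR_RGB2BGR))"
```

```text
clock: 11.15
tool_pos: [0.5531, 0.0036, 0.0811]
eef_rot: [0.639, 0.769, -0.0, 0.0]
contact_force: [-0.4, -0.6, -0.2]
opening: 0.597
t 11.15 pos [0.5531 0.0036 0.0811] yaw 0.1833 tilt -1.0 units [ 0.008  0.036 -0.035] twist 0.031 F [-0.4 -0.6 -0.2] open 52.54
```

View pics/side5c.png

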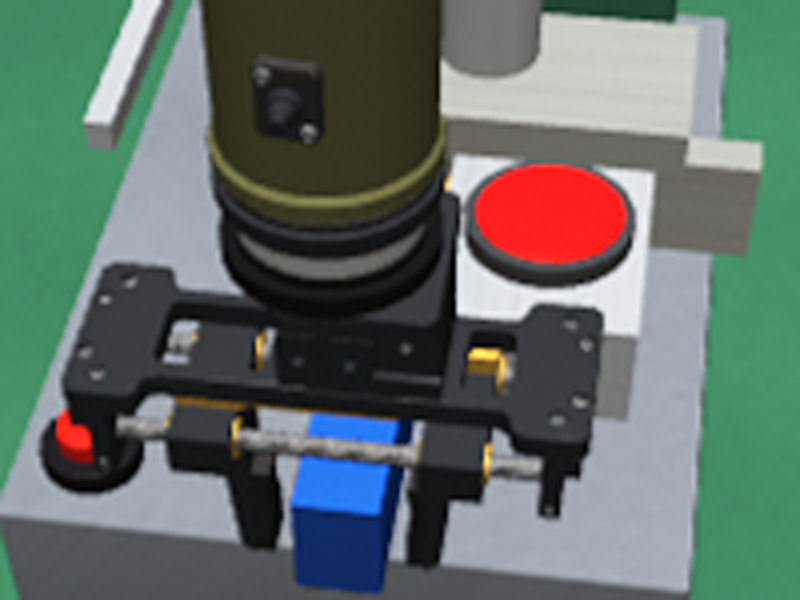

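The side crop shows the bar sitting on the bed in the gap, with the jaws astride its tail at (350,450). Next: grip the tail and slide the bar in.

```bash
python3 -m jog '[{"translation":[0,0.03,-0.02],"twist":0,"claw":20},{"translation":[0,0,0],"twist":0,"claw":20},{"translation":[0,0,0],"twist":0,"claw":20},{"translation":[0,0,0],"twist":0,"claw":20},{"translation":[0,0,0],"twist":0,"claw":20},{"translation":[-0.15,0,0],"twist":0,"claw":20},{"translation":[-0.2,0,0],"twist":0,"claw":20},{"translation":[-0.2,0,0],"twist":0,"claw":20},{"translation":[-0.2,0,0],"twist":0,"claw":20},{"translation":[0,0,0],"twist":0,"claw":20}]' 35
python3 -c "
from h import *
to(.5655-.179*-.003,-.0568+.9838*-.003,.0815,.180)"
```

```text
clock: 12.03
tool_pos: [0.5607, -0.0283, 0.0819]
eef_rot: [0.641, 0.768, 0.0, 0.001]
contact_force: [1.6, -1.9, -1.9]
opening: 0.393
t 12.03 pos [ 0.5607 -0.0283  0.0819] yaw 0.1801 tilt -1.0 units [-0.798 -0.009  0.011] twist 0.001 F [ 1.6 -1.9 -1.9] open 34.56
```

```bash
python3 -m jog '[{"translation":[-0.15,0,0],"twist":0,"claw":20},{"translation":[-0.15,0,0],"twist":0,"claw":20},{"translation":[-0.15,0,0],"twist":0,"claw":20},{"translation":[-0.15,0,0],"twist":0,"claw":20},{"translation":[0,0,0],"twist":0,"claw":20},{"translation":[0,0,0],"twist":0,"claw":20}]'
python3 -c "
from h import *
to(.5655-.179*-.003,-.0568+.9838*-.003,.0815,.180)"
python3 -m jog '[{"translation":[-0.06,0,0],"twist":0,"claw":20},{"translation":[-0.06,0,0],"twist":0,"claw":20},{"translation":[-0.06,0,0],"twist":0,"claw":20},{"translation":[0,0,0],"twist":0,"claw":20},{"translation":[0,0,0],"twist":0,"claw":20}]'
python3 -c "
from h import *
to(.5655-.179*-.003,-.0568+.9838*-.003,.0815,.180)"
```

```text
clock: 12.53
tool_pos: [0.5645, -0.0513, 0.0819]
eef_rot: [0.64, 0.768, -0.001, 0.001]
contact_force: [2.8, -1.8, -1.4]
opening: 0.396
t 12.53 pos [ 0.5645 -0.0513  0.0819] yaw 0.1809 tilt -1.0 units [-0.214 -0.     0.011] twist 0.008 F [ 2.8 -1.8 -1.4] open 34.83
clock: 12.95
tool_pos: [0.5654, -0.0565, 0.0819]
eef_rot: [0.64, 0.769, 0.0, 0.0]
contact_force: [2.5, 2.0, -1.0]
opening: 0.395
t 12.95 pos [ 0.5654 -0.0565  0.0819] yaw 0.1824 tilt -1.0 units [-0.083  0.001  0.01 ] twist 0.023 F [ 2.5  2.  -1. ] open 34.79
```

```bash
for i in 1 2; do python3 -m jog '[{"translation":[-0.05,0,0],"twist":0,"claw":20},{"translation":[-0.05,0,0],"twist":0,"claw":20},{"translation":[0,0,0],"twist":0,"claw":20},{"translation":[0,0,0],"twist":0,"claw":20}]'
python3 -c "
from h import *
to(.5655-.179*-.003,-.0568+.9838*-.003,.0815,.180)"; done
```

```text
clock: 13.28
tool_pos: [0.5662, -0.0607, 0.0819]
eef_rot: [0.64, 0.768, -0.0, 0.0]
contact_force: [2.0, 1.8, -0.9]
opening: 0.396
t 13.28 pos [ 0.5662 -0.0607  0.0819] yaw 0.182 tilt -1.0 units [0.025 0.001 0.011] twist 0.019 F [ 2.   1.8 -0.9] open 34.83
clock: 13.62
tool_pos: [0.5666, -0.0626, 0.0819]
eef_rot: [0.639, 0.769, 0.001, -0.001]
contact_force: [0.4, 5.7, -2.3]
opening: 0.393
t 13.62 pos [ 0.5666 -0.0626  0.0819] yaw 0.1833 tilt -1.0 units [ 0.073 -0.001  0.011] twist 0.031 F [ 0.4  5.7 -2.3] open 34.55
```

```bash
python3 -m jog '[{"translation":[-0.05,0,0],"twist":0,"claw":20},{"translation":[-0.05,0,0],"twist":0,"claw":20},{"translation":[0,0,0],"twist":0,"claw":20},{"translation":[0,0,0],"twist":0,"claw":20}]'
python3 -c "
from h import *
to(.5655-.179*-.003,-.0568+.9838*-.003,.0815,.180)"
```

```text
clock: 13.95
tool_pos: [0.5666, -0.0626, 0.0819]
eef_rot: [0.639, 0.77, 0.003, -0.003]
contact_force: [-0.6, 13.2, -0.0]
opening: 0.396
t 13.95 pos [ 0.5666 -0.0626  0.0819] yaw 0.1854 tilt -0.99997 units [ 0.073 -0.001  0.011] twist 0.052 F [-0.6 13.2 -0. ] open 34.84
```

The bar is home: 13 N against the stop with no movement. Next: relax, nudge it toward the fence, release and lift away.

```bash
python3 -m jog '[{"translation":[0.06,0.03,0],"twist":0,"claw":20},{"translation":[0.06,0.03,0],"twist":0,"claw":20},{"translation":[0,0,0],"twist":0,"claw":60},{"translation":[0,-0.03,0],"twist":0,"claw":60},{"translation":[0,-0.03,0],"twist":0,"claw":60},{"translation":[0,0,0],"twist":0,"claw":60},{"translation":[0,0,0],"twist":0,"claw":60},{"translation":[0,0,-0.3],"twist":0,"claw":60},{"translation":[0,0,-0.6],"twist":0,"claw":60},{"translation":[0,0,-0.8],"twist":0,"claw":60},{"translation":[0,0,-0.8],"twist":0,"claw":60},{"translation":[0.6,0,-0.4],"twist":0,"claw":60},{"translation":[0.9,0,0],"twist":0,"claw":60},{"translation":[0.9,-0.3,0],"twist":0,"claw":60},{"translation":[0.9,-0.3,0],"twist":0,"claw":60},{"translation":[0.5,-0.5,0],"twist":0,"claw":60},{"translation":[0,-0.8,0],"twist":0,"claw":60},{"translation":[0,-0.8,0],"twist":0,"claw":60},{"translation":[0,-0.4,0],"twist":0,"claw":60},{"translation":[0,0,0],"twist":0,"claw":60}]'
python3 - <<'E'
from h import *
to(.5,.2,.2,.18)
o=np.array([.5893,-.0855]); Q=np.array([[.9838,-.179],[.179,.9838]])
for c in ['top','side']:
    s=snap(c); im=s['img']; hsv=cv2.cvtColor(im,cv2.COLOR_RGB2HSV)
    x0,y0=(300,120) if c=='top' else (220,90)
    cv2.imwrite(f'pics/{c}6c.png',cv2.cvtColor(cv2.resize(im[y0:y0+150,x0:x0+200],None,fx=4,fy=4,interpolation=cv2.INTER_CUBIC),cv2.COLOR_RGB2BGR))
    m=((hsv[...,0]>100)&(hsv[...,0]<125)&(hsv[...,1]>120)&(hsv[...,2]>150)).astype(np.uint8)
    n,lab,stt,cen=cv2.connectedComponentsWithStats(m)
    for i in range(1,n):
        if stt[i,4]<200: continue
        p=np.argwhere(lab==i); z=.12 if (p[:,0].mean()<270) else .056
        w=np.array([at_z(s,a,b,z)[:2] for a,b in p],np.float32); (a,b),(u,v),an=cv2.minAreaRect(w)
        print(c,stt[i].tolist(),'c',round(a,4),round(b,4),'size',round(u,4),round(v,4),'press box',np.round(((w-o)@Q).min(0),4),np.round(((w-o)@Q).max(0),4))
E
```

```text
clock: 15.62
tool_pos: [0.413, 0.062, 0.1986]
eef_rot: [0.639, 0.769, -0.002, -0.0]
contact_force: [-1.0, 0.4, -0.9]
opening: 0.6
t 15.62 pos [0.413  0.062  0.1986] yaw 0.1843 tilt -0.99999 units [ 2.992  2.771 -0.054] twist 0.041 F [-1.   0.4 -0.9] open 52.77
top [583, 81, 57, 32, 534] c 0.7454 -0.5032 size 0.0171 0.1212 press box [ 0.0622 -0.4973] [ 0.0972 -0.3789]
top [365, 185, 78, 37, 1532] c 0.5752 -0.107 size 0.037 0.1307 press box [-0.0366 -0.084 ] [0.0006 0.0467]
top [144, 205, 90, 41, 1930] c 0.5618 0.2613 size 0.0391 0.1494 press box [0.0147 0.2712] [0.0556 0.421 ]
top [159, 292, 81, 33, 1291] c 0.4281 0.2632 size 0.0321 0.1413 press box [-0.1122  0.3017] [-0.0779  0.4428]
side [299, 137, 33, 60, 651] c 0.5778 -0.1186 size 0.0347 0.155 press box [-0.0344 -0.108 ] [0.0003 0.0471]
side [179, 339, 67, 125, 3725] c 0.5799 0.2805 size 0.0398 0.1603 press box [0.035  0.2814] [0.0774 0.4421]
side [307, 354, 43, 126, 2981] c 0.4312 0.2533 size 0.0301 0.1594 press box [-0.1111  0.2818] [-0.0786  0.4411]
```

View pics/top6c.png

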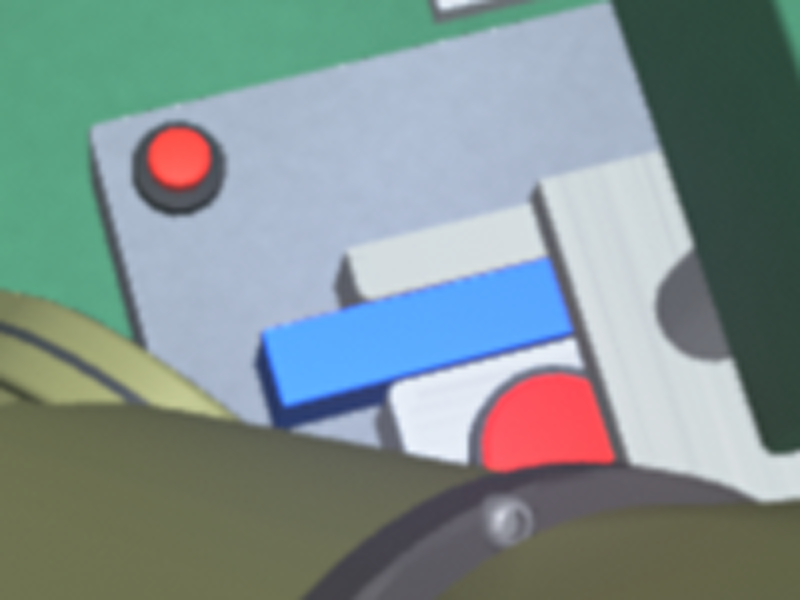

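View pics/side6c.png

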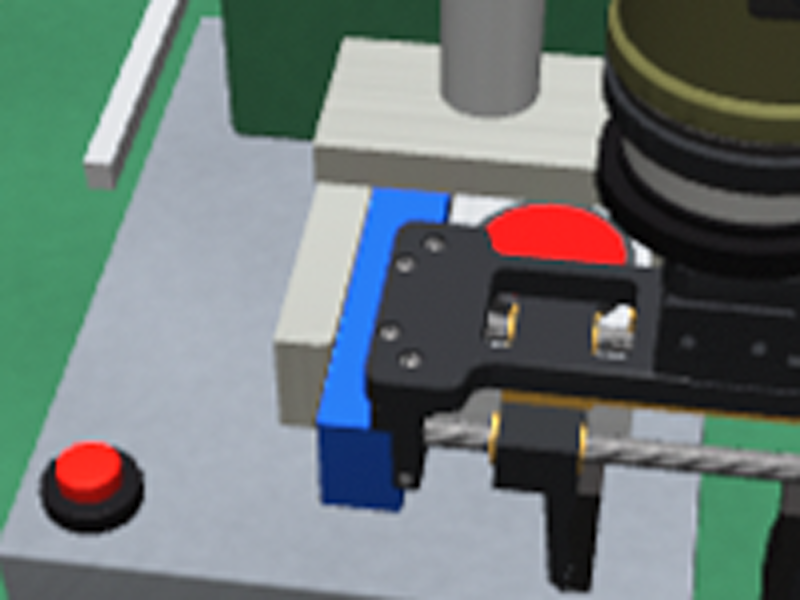

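The top and side crops show the bar flush along the fence with its tail out (tail end at (270,370) in the top crop). The other two bars are upright in their wells and the gripper is clear, so I'm handing in.

```bash
python3 -c "
from plant import r
print(r.finish_job())"
```

```text
the job is handed in; nothing more can be done
None
```

I put the 35 mm (middle) bar in the gap, slid it home against the rear stop and handed the job in at about 16 s. `finish_job` gives no verdict, so these are my own checks.

- **Which bar:** I chose the bar from the camera images: the gap measured 37–38 mm and the centre bar about 35 mm. Touch then confirmed it. The gripper read 34.6 mm, and the bar went in freely. In the gap it met both walls within about 3.5 mm of travel, which fits the 3 mm clearance. I did not try the other two bars.
- **Home position:** I regripped the bar by its tail and pushed until the force reached 13 N with no further movement. I felt about 2.5 N sideways toward the fence as it passed the plunger.
- **Last pictures:** The bar's side is within about 1 mm of the datum fence. Its tail ends 46–47 mm outside my estimated mouth, against 45 mm nominal, and my mouth estimate is only good to about 3 mm. The thin and thick bars were never moved and still stand in their wells. The arm is clear, with contact force about zero.
- **Not measured or in disagreement:** I could not read the plunger's value directly, so I infer it from the fit and the sideways push. Mouth and rear-stop estimates from the two cameras and the bed edge differed by up to about 5 mm, so I relied on touch for the home position.

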